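# Lock the tape roll's brake plate with its spring clip

## Task

The tape roll is back on its counter stand; now lock its sprung plate down. Take the open spring clip by its upright tab, set it flat on the plate clear of the spindle's head and press the plate down a little with it, so that it fits under the head, then push it sideways, still pressing, onto the spindle's neck until it snaps over and is fully home. Feel your way and do not force it (never more than 35 N between clip and stand), leave the bowl, the cup and the order pad where they are, and let go.

Things in the scene. Friction and masses are not known exactly. Their poses are not given: they have to be found in the camera images.
- stand: Tape stand, fixed: dark round foot 129 mm across, a tape roll (about 98 mm) lying on it, above that a level aluminium plate 94 mm across, and up through its centre a steel spindle. Origin: on the upright spindle axis at the worktop, z up. Spindle and plate are set to suit the roll and their height is NOT measured: the plate's free top is 49 to 67 mm above the origin; feel for it.
- stand_axis (a point): Point on the spindle axis 55 mm above the worktop (NOT the groove's height). Spindle: neck 18 mm in diameter at and below the plate's free top; over it a head 30 mm across whose underside is 3.5 mm above the plate's free top (the clip is 5 mm thick) and whose top is 22 mm above it. The clip can be pushed on from any side.
- stand_foot (a point): Point on the spindle axis on the foot, 13 mm above the worktop. The plate above is sprung: stays level, begins to sink at 2.5 N, gives 2.5 N per mm, hard stop after 4 mm (12.5 N). The clip passes under the spindle's head with the plate pressed 1.5 to 4 mm down, best 2 to 3 mm (7.5 to 10 N).
- clip: Open C-shaped steel spring clip lying flat: 5 mm thick, 67 mm long with its tail, 36 mm wide, about 55 g. Origin: centre of its bore, on its underside; x points out of the mouth, z up. Fully home, the origin is on the spindle axis and the bore's solid back, 9 mm behind the origin, stops hard on the neck; the plate then holds it up against the head, its underside 1.5 mm below the plate's free top.
- clip_mouth (a point): Middle of the clip's 15 mm wide mouth, 6 mm ahead (+x) of the clip's origin, at half thickness. The two sprung jaws end in flared lips that reach 15 mm ahead of the origin and catch a neck up to 3 mm off the centre line; pushed along +x they spread and snap behind the 18 mm neck at about 8 to 20 N, rubbing on the plate included.
- clip_tab (a point): On the clip's upright black ribbed tab; grip it firmly across its 10 mm thickness (clip's y), for a push makes the clip's nose dip. Tab: 24 mm long along x, rises to 38 mm above the clip's underside. This point: middle of the tab, 2 mm below its top, 39 mm behind the clip's origin (-x), 36 mm above the underside. Below the tab the clip's tail is 16 mm wide, 5 mm thick.
- bowl_by: Bystander: pale green bowl, 112 mm across, 45 mm tall. Origin: centre of its underside. Leave alone.
- cup_by: Bystander: white espresso cup, 59x83x52 mm. Origin: centre of its underside. Leave alone.
- pad_by: Bystander: black order pad lying flat, 150x105x16 mm. Origin: centre of its underside. Leave alone.
Mind the look-alikes: they are no part of the job. There is more than one size of the clip; the one meant has the size given above.

How it is judged:
On the way:
1. the clip, level and still clear of the head (bore centre 25 to 60 mm from the spindle axis), presses on the plate with more than 3 N (horizontal distance between clip and stand between 0.025 and 0.06 m and contact force between clip and stand above 3 N and angle between clip's own z axis and vertical below 0.12 rad), for 0.1 s.
At the end, for the whole second after the job is handed in: The clip sits at rest in the groove of the spindle, under its head: bore centre within 2.5 mm of the spindle axis, its underside 44 to 68 mm above the stand's origin (wherever the plate is), level within 0.12 rad (horizontal distance between clip and stand below 0.0025 m and z of clip in the frame of stand between 0.044 and 0.068 m and angle between clip's own z axis and vertical below 0.12 rad and linear speed of clip below 0.01 m/s); the robot touches nothing.
It fails at once if the clip is pressed on the stand, its plate or spindle with more than 35 N (contact force between clip and stand above 35 N).
It fails at once if the robot leans on the stand, its plate or spindle with more than 35 N (contact force between any of the fingers, the arm and stand above 35 N).
It fails at once if the bowl is moved by more than 20 mm or tipped (distance of bowl_by from where it was at the start of the episode above 0.02 m or angle between bowl_by's own z axis and vertical above 0.3 rad).
It fails at once if the espresso cup is moved by more than 20 mm or tipped (distance of cup_by from where it was at the start of the episode above 0.02 m or angle between cup_by's own z axis and vertical above 0.3 rad).
It fails at once if the order pad is moved by more than 20 mm or tipped (distance of pad_by from where it was at the start of the episode above 0.02 m or angle between pad_by's own z axis and vertical above 0.3 rad).
It also fails if it takes over 72 s, if anything falls off the work surface, if the arm or the gripper's body presses on something with over 40 N, if the wrist force passes 120 N, or if a joint passes its speed limit or range.

## Robot

A 6-joint arm with a two-finger parallel gripper is mounted at the origin on a cart in front of the work surface, level with it; the furniture and walls round the work are solid. World frame = base frame: x ahead of the robot, y to its left, z up, the work surface at z = 0. Lengths are in m, angles in rad, forces in N, time in s.
With the tool pointing down it reaches from about 0.3 to 0.85 m from the base axis. Payload 5.4 kg.
Tool frame: the origin (TCP) lies at the very end of the fingers, on their centre line; the grasp point (between the pads) lies grip_depth behind it (grip_depth is the distance from the TCP to the grasp point, in m); z points along the fingers, y is the line along which they close (so a half turn about z gives the same grasp; the last joint's range is limited). The gripper opens to 85 mm and grips with 20 to 120 N. Pads are 22 mm wide; open, the fingers measure 114 mm over their backs; the gripper's body (76 mm by 85 mm) begins 54 mm behind the grasp point. The pads swing forward as they close: fully open they stand 13 mm farther back than shut.
Start: joints at [-1.365, 0.158, 1.597, -0, 1.386, -0.21], TCP at [0.232, -0.526, 0.231] pointing down, gripper open.
Joint ranges: [-2.91, 2.91], [-0.94, 2.29], [0.18, 2.7], [-1.29, 4.43], [0.17, 2.64], [-3, 3]. Speed limits (rad/s): [2.57, 2.57, 3.14, 3.14, 3.14, 3.14].

## Interface

Orientations are given as a rotation vector (axis times angle).
In Python, from rig import * gives the robot as it stands.
- The arm moves only by the tool drive_tool, never from a script. Its argument "increments" is a list of rows, each an object with "travel": the shift along the tool's x, y, z in units of 0.4 m (1.0 is 0.4 m), a list of three; "spin": the turn about the tool's z in units of pi/2 rad (1.0 is pi/2 rad). A call has 1 to 10 rows; each row is the pose to reach, as a shift and turn from the pose commanded when the call began, along the tool's axes at that moment; what a row does not reach only later rows make up. A row lasts 1/12 s, in which the tool goes at most 41.7 mm and 7.16 degrees, less where a joint would pass 70% of its speed; a pose out of reach is approached as far as the arm can. A call with a number of a shift or a turn outside -1 to 1 is refused whole. A call with a gripper value outside its range is refused whole. "jaw" is the opening, from 0 (shut) to 1 (fully open), set as the call begins (left out, the last holds). The fingers move at their own pace and stop on an object; the grip force is fixed at half the most. Time passes only in rows, so rows that repeat a pose let the fingers close. It gives the time, the measured TCP pose, the force, the opening and the grip force at its end, in the units of the state.
- read_state(): the state, without advancing time (a new reading comes with each control period).
- capture(name): name is "side" or "top" or "wrist"; returns the picture (400x640x3 uint8, blue, green, red); there is no depth.
- camera_info(name): a dict with "camera_matrix" (3x3 intrinsics, pixels), "T" (4x4, takes a point from camera to world coordinates); the wrist camera has in their place "hand_eye" (4x4, takes a point from camera to tool coordinates, whose origin is the TCP and whose axes are the flange's). Camera axes: x right, y down, z forward; pixel columns grow to the right and rows downward; lengths in m; the calibration is good to about 2 mm. A picture is of the moment at which its call begins: read the wrist's pose just before it. camera_info takes no time and is no camera call.
- hand_in(): hands the job in; it is judged then, once.
Trained networks look in the newest picture that a camera, given by its name, has taken for a name from the list of things; names that differ only in an ending like _2 or _b are one class to them, and where a whole thing is asked for, a point or a joint stands for the part that bears it (a point fixed in the world has none). Each returns a list of dicts, best first, with "confidence" (0 to 1); they miss things now and then, are a little off and sometimes report something else, mostly with a low value. They report only what shows in the picture. A call takes as long as a camera call. They do not tell look-alikes from the thing itself.
- silhouettes(label, camera): "pixels" (400x640 bool, what is visible of it) and "uv" ([column, row] in pixels, amid what is visible of it).
The state is a dict: "time_s": time; "joints": joint angles; "qvel": joint speeds; "joint_efforts": joint torques, N m; "position": TCP position; "ee_rot": TCP orientation; "ft_force": force on the tool from outside, world axes, zero at the start; "wrist_torque": the same for the moment, N m; "finger_gap": finger opening in m; "gripper_force": force on a finger pad.
Only numpy, scipy, OpenCV 4.12 (cv2) and the standard library are available. Lean on these libraries where they do the work, as an engineer would, in place of code of your own. Each camera call takes 0.05 s, during which the arm holds its last target. There are 200 camera calls.

## Working session

There is one attempt and no reset: what is moved stays moved. The work goes in short steps, Python scripts to look and compute and a tool call to move; the robot and the scene stay as the last step left them, time stands still between calls to the robot, and variables do not carry over. Pictures are saved under pics/ and viewed, at most 10 in all, crops included, and the job is handed in when it is done.

Besides the shell and the picture viewer there is one more tool, called after "Emit:" as name([rows], argument=value, ...), one row to a line, values as JSON. drive_tool: Moves the arm, as the interface text tells. Its arguments: {"type":"object","properties":{"increments":{"type":"array","items":{"type":"object","properties":{"travel":{"type":"array","items":{"type":"number","minimum":-1,"maximum":1}},"spin":{"type":"number","minimum":-1,"maximum":1}}}},"jaw":{"type":"number"}},"required":["increments"]}

```bash
mkdir -p pics; python3 - <<'E'
from rig import *
import cv2,numpy as np
s=read_state();print({k:np.round(v,3) for k,v in s.items()})
a=capture("top");b=capture("side")
cv2.imwrite("pics/top.png",a);cv2.imwrite("pics/side.png",b)
for c in("top","side"):
    i=camera_info(c);print(c,np.round(i["camera_matrix"],1).tolist(),np.round(i["T"],3).tolist())
print(camera_info("wrist"))
for c in("top","side"):
  for l in("stand","clip","clip_tab"):
    for d in silhouettes(l,c):print(c,l,d["confidence"],d["uv"],d["pixels"].sum())
E
```

```text
{'time_s': np.float64(0.0), 'joints': array([-1.365,  0.159,  1.598, -0.   ,  1.386, -0.21 ]), 'qvel': array([-0.   ,  0.001, -0.002,  0.001,  0.   , -0.   ]), 'joint_efforts': array([-2.0000e-03, -3.9601e+01, -3.3143e+01, -1.0000e-03,  9.0000e-03,
        0.0000e+00]), 'position': array([ 0.232, -0.525,  0.23 ]), 'ee_rot': array([-3.072, -0.648,  0.   ]), 'ft_force': array([ 0.074, -0.14 , -0.94 ]), 'wrist_torque': array([0.047, 0.048, 0.04 ]), 'gripper_force': np.float64(0.0), 'finger_gap': np.float64(0.086)}
top [[417.7, 0.0, 318.1], [0.0, 417.7, 204.7], [0.0, 0.0, 1.0]] [[-0.019, -0.993, 0.116, 0.452], [-1.0, 0.019, -0.004, 0.071], [0.002, -0.116, -0.993, 0.946], [0.0, 0.0, 0.0, 1.0]]
side [[496.3, 0.0, 324.9], [0.0, 496.3, 196.6], [0.0, 0.0, 1.0]] [[-0.992, -0.065, 0.106, 0.402], [-0.123, 0.635, -0.763, 1.044], [-0.018, -0.77, -0.638, 0.896], [0.0, 0.0, 0.0, 1.0]]
{'camera_matrix': array([[303.63095078,   0.        , 315.08561065],
       [  0.        , 303.63095078, 197.31444089],
       [  0.        ,   0.        ,   1.        ]]), 'hand_eye': array([[ 1.28166307e-03, -9.54139332e-01, -2.99360140e-01,
         7.60496613e-02],
       [ 9.99997992e-01,  7.61610660e-04,  1.85388011e-03,
         5.03674094e-04],
       [-1.54086406e-03, -2.99361914e-01,  9.54138391e-01,
        -1.42017508e-01],
       [ 0.00000000e+00,  0.00000000e+00,  0.00000000e+00,
         1.00000000e+00]])}
top stand 0.9 [309.1, 213.3] 2501
top clip 0.9 [380.7, 285.8] 435
top clip 0.71 [394.7, 207.8] 378
top clip 0.67 [424.0, 251.6] 188
top clip_tab 0.88 [397.6, 207.3] 421
top clip_tab 0.87 [380.2, 281.1] 311
top clip_tab 0.79 [420.5, 254.6] 183
side stand 0.91 [320.4, 218.7] 1293
side clip 0.8 [381.5, 183.7] 346
side clip 0.63 [332.4, 175.7] 286
side clip 0.49 [362.1, 164.9] 116
side clip_tab 0.88 [379.3, 187.6] 337
side clip_tab 0.85 [328.5, 174.7] 360
side clip_tab 0.6 [363.0, 165.1] 198
```

```bash
ls; ls pics
```

```text
pics
side.png
top.png
```

```bash
python3 - <<'E'
import cv2
a=cv2.imread("pics/top.png");cv2.imwrite("pics/t2.png",cv2.resize(a[150:330,240:480],None,fx=3.3,fy=3.3,interpolation=2))
E
```

```text
(no output)
```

View pics/t2.png

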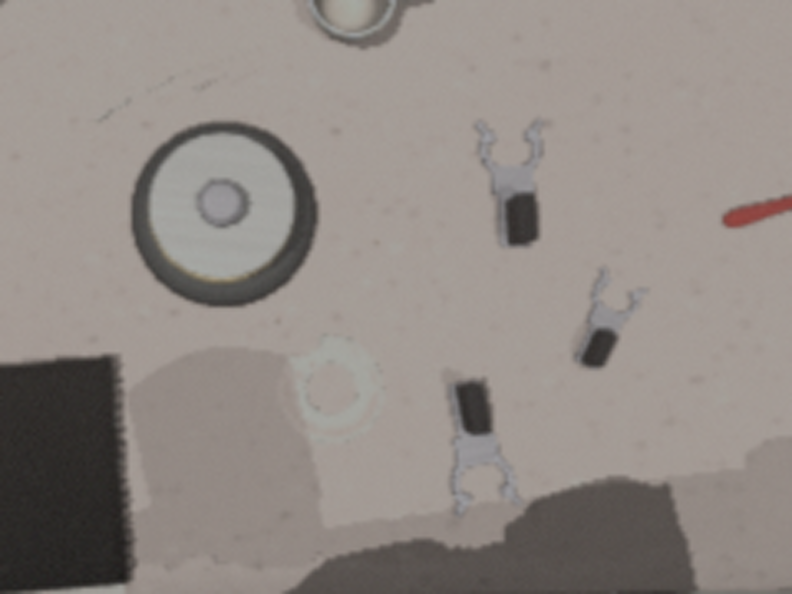

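View pics/side.png

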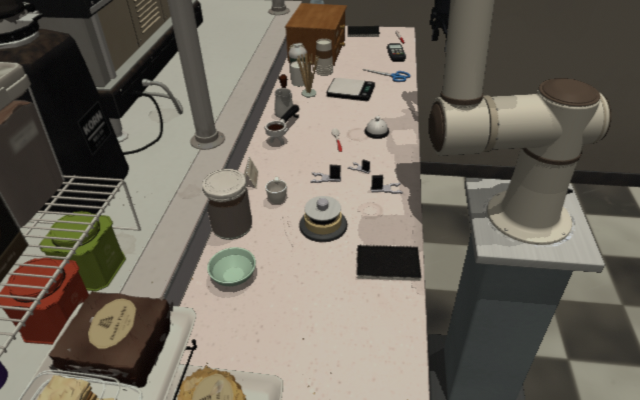

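View pics/top.png

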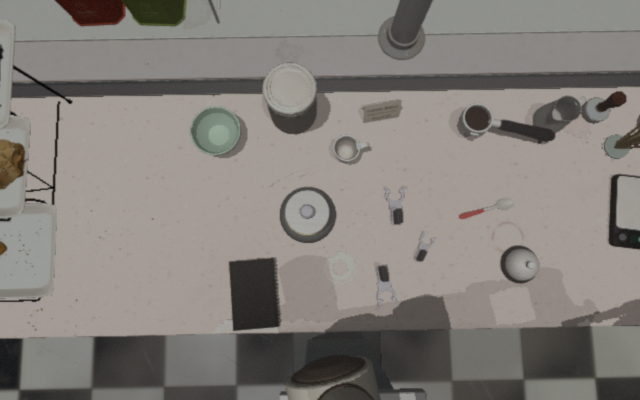

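The pictures show the stand at top-view (308,212). Three clips show at about (397,205), (385,285) and the smallest at (424,250). The smallest looks like the 67 mm one. I'll measure to check.

```bash
cat > h.py <<'E'
from rig import *
import cv2,numpy as np
from scipy.spatial.transform import Rotation as R
def cam(c,st=None):
    i=camera_info(c)
    if c!="wrist": return i["camera_matrix"],i["T"]
    st=st or read_state();M=np.eye(4);M[:3,:3]=R.from_rotvec(st["ee_rot"]).as_matrix();M[:3,3]=st["position"]
    return i["camera_matrix"],M@i["hand_eye"]
def ray(c,uv,z,KT=None):
    K,T=KT or cam(c)
    uv=np.atleast_2d(uv).astype(float);d=np.c_[uv,np.ones(len(uv))]@np.linalg.inv(K).T@T[:3,:3].T
    return (T[:3,3]+d*((z-T[2,3])/d[:,2])[:,None])[:,:2]
E
python3 - <<'E'
from h import *
import rig
print([x for x in dir(rig) if not x.startswith('__')], getattr(rig,'grip_depth',None))
capture("top")
for d in silhouettes("clip","top"):
    v,u=np.nonzero(d["pixels"]);p=ray("top",np.c_[u,v],0.005).astype(np.float32)
    r=cv2.minAreaRect(p*1000);print(d["uv"],r)
for d in silhouettes("stand","top"):
    v,u=np.nonzero(d["pixels"]);p=ray("top",np.c_[u,v],0.013).astype(np.float32)
    print(cv2.minEnclosingCircle(p*1000))
# crop points
f=lambda x,y:(x/3.3+240,y/3.3+150)
print("C mouth,tail",ray("top",[f(624,279),f(595,367)],0.005)," head top",ray("top",[f(222,202)],0.08),"foot",ray("top",[f(225,213)],.013))
st=read_state();M=R.from_rotvec(st["ee_rot"]).as_matrix();print(M.round(3))
E
```

```text
['PlanningError', 'camera_info', 'capture', 'grip_depth', 'hand_in', 'read_state', 'silhouettes'] 0.0187
[395.2, 212.1] ((555.310791015625, -111.80242156982422), (79.19378662109375, 35.28594207763672), 5.332531452178955)
[383.8, 278.3] ((384.760986328125, -76.21882629394531), (80.27244567871094, 29.72201156616211), 14.568291664123535)
[422.4, 248.1] ((461.64862060546875, -166.48924255371094), (30.858610153198242, 58.62221908569336), 62.033226013183594)
[310.1, 215.3] ((541.0911865234375, 90.8010025024414), (124.52272033691406, 129.46096801757812), 88.89616394042969)
((541.2042846679688, 89.16062927246094), 64.83148956298828)
C mouth,tail [[ 0.49005085 -0.18201007]
 [ 0.43099079 -0.15938554]]  head top [[0.54043696 0.08959177]] foot [[0.53969456 0.08914838]]
[[ 0.915  0.404 -0.   ]
 [ 0.404 -0.915 -0.   ]
 [-0.    -0.    -1.   ]]
```

Emit:
drive_tool([
  {"travel":[0.84,-0.62,0.2],"spin":0.5},
  {"travel":[0.84,-0.62,0.2],"spin":0.5},
  {"travel":[0.84,-0.62,0.2],"spin":0.5},
  {"travel":[0.84,-0.62,0.2],"spin":0.5},
  {"travel":[0.84,-0.62,0.2],"spin":0.5},
  {"travel":[0.84,-0.62,0.2],"spin":0.5},
  {"travel":[0.84,-0.62,0.2],"spin":0.5},
  {"travel":[0.84,-0.62,0.2],"spin":0.5},
  {"travel":[0.84,-0.62,0.2],"spin":0.5},
  {"travel":[0.84,-0.62,0.2],"spin":0.5},
])

```text
time_s: 1.38
position: [0.4315, -0.1768, 0.1547]
ee_rot: [3.088, -0.578, 0.002]
ft_force: [-0.1, -0.9, -0.4]
finger_gap: 0.0854
gripper_force: 0.0
```

Emit:
drive_tool([
  {"travel":[0,0,0]},
  {"travel":[0,0,0]},
  {"travel":[0,0,0]},
  {"travel":[0,0,0]},
])

```text
invalid input at $.increments[0]: expected keys travel, spin
```

```bash
python3 - <<'E'
from h import *
st=read_state();print(st["time_s"],st["position"],R.from_rotvec(st["ee_rot"]).as_matrix().round(3).tolist(),st["ft_force"],st["joints"].round(2))
a=capture("wrist");cv2.imwrite("pics/w1.png",a)
for d in silhouettes("clip","wrist"):
    v,u=np.nonzero(d["pixels"]);print(d["confidence"],d["uv"],u.min(),u.max(),v.min(),v.max())
E
```

```text
1.3833 [ 0.43153667 -0.17684009  0.15468873] [[0.932, -0.362, 0.001], [-0.362, -0.932, -0.001], [0.001, 0.0, -1.0]] [-0.07806292 -0.8504779  -0.37669199] [-0.65 -0.05  1.98  0.    1.22  1.29]
0.9 [241.8, 256.4] 204 284 222 298
0.78 [291.2, 160.3] 280 315 122 200
0.74 [197.6, 90.9] 148 226 25 135
```

View pics/w1.png

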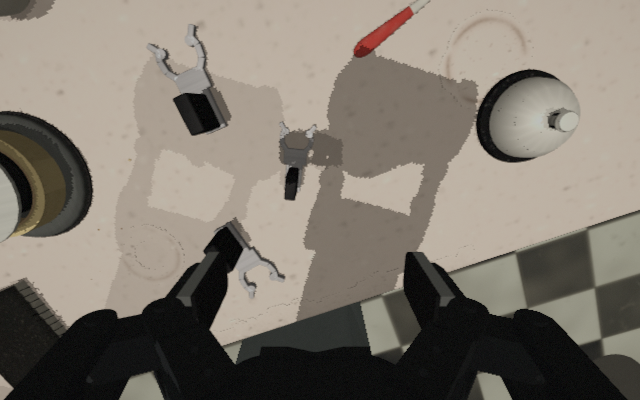

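The wrist picture shows C with its lips at (282,127) and (316,127), A with lips at (150,46) and (192,27), and B with lips at (284,277) and (250,296). I'll measure all three.

```bash
python3 - <<'E'
from h import *
KT=cam("wrist")
for n,l1,l2,t in(("C",(280,127),(317,127),(291,190)),("A",(147,46),(192,25),(212,125)),("B",(285,277),(250,297),(233,222))):
    p=ray("wrist",[l1,l2],.004,KT);m=p.mean(0)
    for z in(.004,.038):
        q=ray("wrist",[t],z,KT)[0];print(n,z,"lipsw",np.linalg.norm(p[0]-p[1]).round(4),"len",np.linalg.norm(m-q).round(4),m.round(4),q.round(4))
a=cv2.imread("pics/w1.png")
cv2.imwrite("pics/w1c.png",np.hstack([cv2.resize(a[105:215,250:350],None,fx=4,fy=4),cv2.resize(a[15:145,130:240],(370,440))]))
E
```

```text
C 0.004 lipsw 0.0347 len 0.062 [ 0.4877 -0.1784] [ 0.4333 -0.1487]
C 0.038 lipsw 0.0347 len 0.0519 [ 0.4877 -0.1784] [ 0.4414 -0.1549]
A 0.004 lipsw 0.0442 len 0.0805 [ 0.5985 -0.1027] [ 0.518  -0.1034]
A 0.038 lipsw 0.0442 len 0.0831 [ 0.5985 -0.1027] [ 0.5163 -0.1148]
B 0.004 lipsw 0.0475 len 0.0839 [ 0.3387 -0.0821] [ 0.4225 -0.0798]
B 0.038 lipsw 0.0475 len 0.0941 [ 0.3387 -0.0821] [ 0.432 -0.094]
```

View pics/w1c.png

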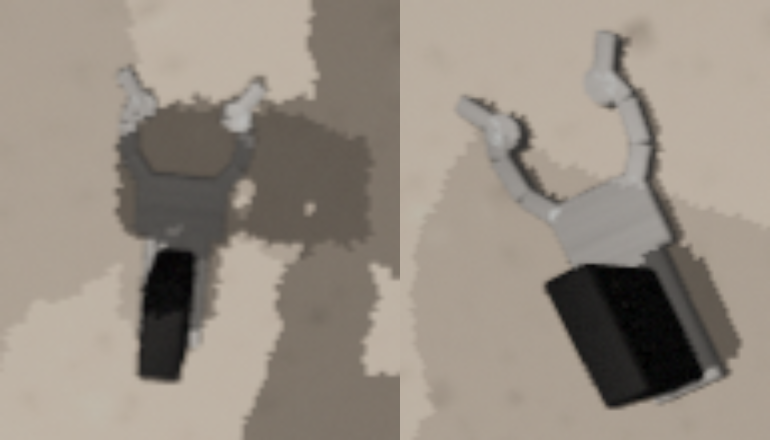

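C's lips are 35 mm wide and it is 62–67 mm long, so it is the right clip. A and B are about 1.25 times too large. In the crop, C's tab top face spans (168,312) to (160,378).

```bash
python3 - <<'E'
from h import *
KT=cam("wrist");f=lambda x,y:(x/4+250,y/4+105)
t=ray("wrist",[f(168,312),f(160,378),f(142,345),f(192,345)],.038,KT)
l=ray("wrist",[f(125,70),f(262,83)],.004,KT);m=l.mean(0);c=t[:2].mean(0)
print(t.round(4),np.linalg.norm(t[0]-t[1]),np.linalg.norm(t[2]-t[3]),np.linalg.norm(l[0]-l[1]))
d=l[0]-l[1];n=np.array([d[1],-d[0]]);n/=np.linalg.norm(n)
for nm,v in(("lips perp",n),("tab-lips",m-c),("tab axis",t[0]-t[1])):print(nm,np.degrees(np.arctan2(v[1],v[0])))
print("tab",c,"lips",m,np.linalg.norm(m-c),"should .054; tool yaw",np.degrees(np.arctan2(KT[1][1,0],KT[1][0,0])))
E
```

```text
[[ 0.447  -0.1581]
 [ 0.4336 -0.1507]
 [ 0.4421 -0.1499]
 [ 0.4382 -0.1602]] 0.015316532596674096 0.011028391097896727 0.0320847663863098
lips perp -25.982743726899837
tab-lips -26.49773858919001
tab axis -28.67663836041989
tab [ 0.44032235 -0.15440784] lips [ 0.49018133 -0.17926415] 0.05571134516950666 should .054; tool yaw -110.69665879856066
```

Emit:
drive_tool([
  {"travel":[0,0,0],"spin":0},
  {"travel":[0,0,0],"spin":0.06},
  {"travel":[0,0,0],"spin":0.06},
])

```text
time_s: 1.73
position: [0.4307, -0.1799, 0.1551]
ee_rot: [3.055, -0.727, 0.001]
ft_force: [0.5, -0.2, 1.0]
finger_gap: 0.0857
gripper_force: 0.0
```

Emit:
drive_tool([
  {"travel":[0,-0.068,0.1],"spin":0},
  {"travel":[0,-0.068,0.2],"spin":0},
  {"travel":[0,-0.068,0.2],"spin":0},
  {"travel":[0,-0.068,0.2],"spin":0},
  {"travel":[0,-0.068,0.2],"spin":0},
  {"travel":[0,-0.068,0.2],"spin":0},
], jaw=0.5)

```text
time_s: 2.23
position: [0.4445, -0.1563, 0.0772]
ee_rot: [3.055, -0.723, 0.007]
ft_force: [0.5, 1.1, 1.0]
finger_gap: 0.0428
gripper_force: 0.0
```

```bash
python3 - <<'E'
from h import *
st=read_state();print(st["time_s"],st["position"],st["ee_rot"],st["ft_force"])
a=capture("wrist");cv2.imwrite("pics/w2.png",a[80:400,140:500])
K,T=cam("wrist",st)
p=np.array([[*st["position"][:2],.038],[*st["position"][:2],0.0]]);q=(p-T[:3,3])@T[:3,:3]@K.T;print(q[:,:2]/q[:,2:]-[140,80])
E
```

```text
2.2333 [ 0.44447234 -0.15628884  0.07723198] [ 3.05545746 -0.72268586  0.00673405] [0.51726944 1.06832581 1.03193986]
[[173.60029043 147.12095848]
 [173.72577012 127.86631047]]
```

View pics/w2.png

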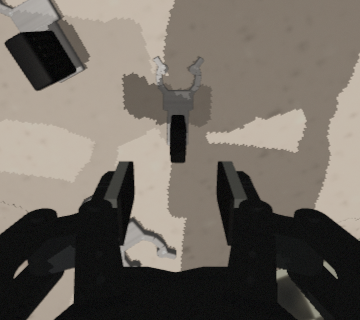

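Seen from near, the clip is aligned with the tool. The tab's rear edge is at (178,161), against a projected TCP of (174,147). I'll shift about 2 mm in x and y, then descend and grip.

Emit:
drive_tool([
  {"travel":[0.005,0.005,0.08],"spin":0},
  {"travel":[0.005,0.005,0.13],"spin":0},
  {"travel":[0.005,0.005,0.162],"spin":0},
  {"travel":[0.005,0.005,0.162],"spin":0},
  {"travel":[0.005,0.005,0.162],"spin":0},
  {"travel":[0.005,0.005,0.162],"spin":0},
])

```text
time_s: 2.78
position: [0.4453, -0.1581, 0.0118]
ee_rot: [3.056, -0.722, 0.005]
ft_force: [-0.8, 0.1, 0.7]
finger_gap: 0.0428
gripper_force: 0.0
```

Emit:
drive_tool([
  {"travel":[0,0,0],"spin":0},
  {"travel":[0,0,0],"spin":0},
  {"travel":[0,0,0],"spin":0},
  {"travel":[0,0,0],"spin":0},
  {"travel":[0,0,0],"spin":0},
  {"travel":[0,0,0],"spin":0},
  {"travel":[0,0,0],"spin":0},
  {"travel":[0,0,0],"spin":0},
  {"travel":[0,0,0],"spin":0},
  {"travel":[0,0,0],"spin":0},
], jaw=0)

```text
time_s: 3.62
position: [0.4447, -0.1575, 0.011]
ee_rot: [3.057, -0.722, 0.003]
ft_force: [-1.7, 0.8, 5.9]
finger_gap: 0.0087
gripper_force: 59.0
```

Emit:
drive_tool([
  {"travel":[0,0,-0.05],"spin":0},
  {"travel":[0,0,-0.15],"spin":0},
  {"travel":[0,0,-0.25],"spin":0},
  {"travel":[0,0,-0.35],"spin":0},
  {"travel":[0,0,-0.35],"spin":0},
  {"travel":[0,0,-0.35],"spin":0},
  {"travel":[0,0,-0.35],"spin":0},
])

```text
time_s: 4.2
position: [0.4434, -0.1566, 0.1492]
ee_rot: [-3.057, 0.722, 0.001]
ft_force: [-0.5, -0.1, -0.2]
finger_gap: 0.009
gripper_force: 58.5
```

```bash
python3 - <<'E'
from h import *
st=read_state();print(st["time_s"],st["position"],st["ee_rot"],st["ft_force"],st["finger_gap"],st["gripper_force"])
a=capture("wrist");c=a[130:330,240:400];cv2.imwrite("pics/w3.png",cv2.resize(c,None,fx=3,fy=3,interpolation=2))
E
```

```text
4.2 [ 0.44335788 -0.15660321  0.14918267] [-3.05713560e+00  7.21994507e-01  1.49734723e-03] [-0.45988852 -0.08200306 -0.21043883] 0.009013088274991506 58.47489953041077
```

View pics/w3.png

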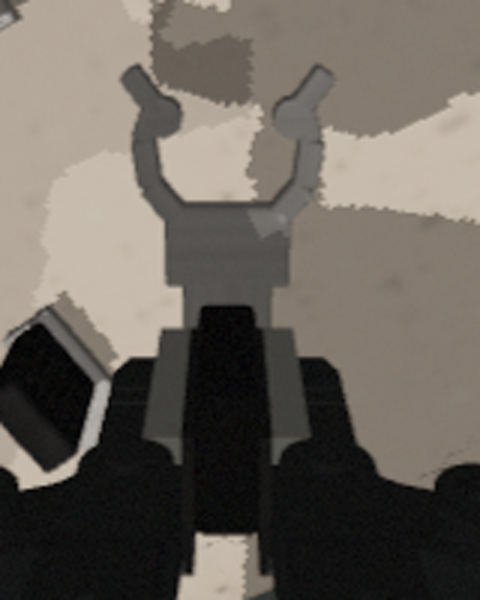

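The clip is held straight. In the crop its lips are at (128,70) and (326,70), and the bore's back edge is at v=203, centred at about u=229.

```bash
python3 - <<'E'
from h import *
i=camera_info("wrist");KT=(i["camera_matrix"],i["hand_eye"])
f=lambda x,y:(x/3+240,y/3+130)
for z in (.0045,.0065,.0085):
  print(z,ray("wrist",[f(128,70),f(326,70),f(228,65),f(135,140),f(322,140),f(180,203),f(260,203),f(166,245),f(290,245)],z,KT).round(4).tolist())
E
```

```text
0.0045 [[0.0531, -0.0149], [0.0531, 0.0171], [0.0539, 0.0013], [0.0415, -0.0141], [0.0415, 0.0168], [0.0306, -0.0068], [0.0306, 0.0067], [0.0231, -0.0093], [0.0231, 0.0119]]
0.0065 [[0.0528, -0.0151], [0.0528, 0.0173], [0.0536, 0.0013], [0.041, -0.0143], [0.0411, 0.017], [0.03, -0.0069], [0.03, 0.0068], [0.0224, -0.0094], [0.0224, 0.0121]]
0.0085 [[0.0524, -0.0153], [0.0525, 0.0175], [0.0533, 0.0013], [0.0405, -0.0145], [0.0406, 0.0172], [0.0294, -0.007], [0.0294, 0.0069], [0.0216, -0.0096], [0.0216, 0.0122]]
```

Emit:
drive_tool([
  {"travel":[-0.279,-0.661,0.05],"spin":0},
  {"travel":[-0.279,-0.661,0.05],"spin":0},
  {"travel":[-0.279,-0.661,0.05],"spin":0},
  {"travel":[-0.279,-0.661,0.05],"spin":0},
  {"travel":[-0.279,-0.661,0.05],"spin":0},
  {"travel":[-0.279,-0.661,0.05],"spin":0},
  {"travel":[-0.279,-0.661,0.05],"spin":0},
  {"travel":[-0.279,-0.661,0.05],"spin":0},
  {"travel":[-0.279,-0.661,0.05],"spin":0},
  {"travel":[-0.279,-0.661,0.05],"spin":0},
])

```text
time_s: 5.08
position: [0.4611, 0.1292, 0.1282]
ee_rot: [3.056, -0.721, -0.005]
ft_force: [-0.0, -0.2, -1.2]
finger_gap: 0.0087
gripper_force: 58.9
```

```bash
python3 - <<'E'
from h import *
st=read_state();print(st["time_s"],st["position"],st["ee_rot"],st["ft_force"],st["finger_gap"],st["gripper_force"])
a=capture("wrist");c=a[0:270,180:460];cv2.imwrite("pics/w4.png",cv2.resize(c,None,fx=2.2,fy=2.2,interpolation=2))
E
```

```text
5.0833 [0.46110712 0.1292197  0.12817877] [ 3.05643832 -0.72070255 -0.00502412] [-0.01614125 -0.22186111 -1.15322029] 0.00873981674503207 58.86276841163635
```

View pics/w4.png

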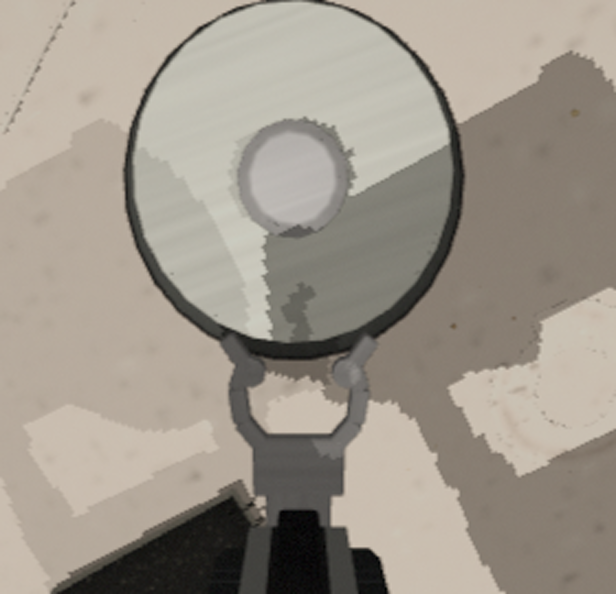

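The wrist view shows the head centred at crop (294,178), about 110 px wide. The plate spans u from about 130 to 457.

```bash
python3 - <<'E'
from h import *
i=camera_info("wrist");K=i["camera_matrix"];H=i["hand_eye"]
f=lambda x,y:np.array([x/2.2+180,y/2.2,1.])
for nm,uv,w,D in(("head",(294,178),110,.030),("plate",(294,174),326,.094)):
    depth=K[0,0]*D/(w/2.2);p=H[:3,:3]@(np.linalg.inv(K)@f(*uv)*depth)+H[:3,3];print(nm,p.round(4),"world z",.1282-p[2])
for z in(.045,.052,.06,.068):
    print(.128-z,ray("w",[(294/2.2+180,178/2.2),(294/2.2+180,174/2.2)],z,(K,H)).round(4).tolist())
KT=cam("wrist");print(ray("w",[(294/2.2+180,178/2.2)],.078,KT),ray("w",[(294/2.2+180,175/2.2)],.058,KT))
E
```

```text
head [ 0.0889 -0.      0.0527] world z 0.07549958072345345
plate [ 0.0907 -0.0001  0.0642] world z 0.06400640819299563
0.083 [[0.0884, -0.0], [0.0894, -0.0]]
0.07600000000000001 [[0.0889, -0.0], [0.0899, -0.0]]
0.068 [[0.0894, -0.0001], [0.0905, -0.0001]]
0.06 [[0.0899, -0.0001], [0.091, -0.0001]]
[[0.54080448 0.08887251]] [[0.54266383 0.08797803]]
```

Emit:
drive_tool([
  {"travel":[0.0375,-0.0025,0.03],"spin":0},
  {"travel":[0.0375,-0.0025,0.06],"spin":0},
  {"travel":[0.0375,-0.0025,0.09],"spin":0},
  {"travel":[0.0375,-0.0025,0.11],"spin":0},
  {"travel":[0.0375,-0.0025,0.11],"spin":0},
  {"travel":[0.0375,-0.0025,0.11],"spin":0},
  {"travel":[0.0375,-0.0025,0.11],"spin":0},
  {"travel":[0.0375,-0.0025,0.11],"spin":0},
])

```text
time_s: 5.8
position: [0.4769, 0.1234, 0.0867]
ee_rot: [-3.057, 0.723, -0.002]
ft_force: [-0.4, 0.6, -1.7]
finger_gap: 0.009
gripper_force: 58.9
```

Emit:
drive_tool([
  {"travel":[0,0,0],"spin":0},
  {"travel":[0,0,0],"spin":0},
])

```text
time_s: 5.97
position: [0.4766, 0.1237, 0.0864]
ee_rot: [-3.057, 0.722, -0.002]
ft_force: [-0.3, -0.6, 0.2]
finger_gap: 0.0084
gripper_force: 58.9
```

Emit:
drive_tool([
  {"travel":[0,0,0.004],"spin":0},
  {"travel":[0,0,0.008],"spin":0},
  {"travel":[0,0,0.012],"spin":0},
  {"travel":[0,0,0.016],"spin":0},
  {"travel":[0,0,0.016],"spin":0},
  {"travel":[0,0,0.016],"spin":0},
])

```text
time_s: 6.47
position: [0.476, 0.1236, 0.0792]
ee_rot: [3.057, -0.722, -0.001]
ft_force: [-0.1, -0.1, -1.0]
finger_gap: 0.009
gripper_force: 58.9
```

Emit:
drive_tool([
  {"travel":[0,0,0.0012],"spin":0},
  {"travel":[0,0,0.0025],"spin":0},
  {"travel":[0,0,0.0037],"spin":0},
  {"travel":[0,0,0.005],"spin":0},
  {"travel":[0,0,0.005],"spin":0},
  {"travel":[0,0,0.005],"spin":0},
])

```text
time_s: 6.97
position: [0.4762, 0.1236, 0.0774]
ee_rot: [3.057, -0.722, -0.0]
ft_force: [0.2, 0.1, -1.0]
finger_gap: 0.0088
gripper_force: 58.9
```

Emit:
drive_tool([
  {"travel":[0,0,0.0012],"spin":0},
  {"travel":[0,0,0.0025],"spin":0},
  {"travel":[0,0,0.0037],"spin":0},
  {"travel":[0,0,0.005],"spin":0},
  {"travel":[0,0,0.005],"spin":0},
  {"travel":[0,0,0.005],"spin":0},
])

```text
time_s: 7.47
position: [0.4762, 0.1236, 0.0754]
ee_rot: [3.057, -0.722, -0.0]
ft_force: [0.1, -0.5, -0.2]
finger_gap: 0.0091
gripper_force: 58.9
```

Emit:
drive_tool([
  {"travel":[0,0,0.0012],"spin":0},
  {"travel":[0,0,0.0025],"spin":0},
  {"travel":[0,0,0.0037],"spin":0},
  {"travel":[0,0,0.0037],"spin":0},
  {"travel":[0,0,0.0037],"spin":0},
])

```text
time_s: 7.88
position: [0.4761, 0.1236, 0.0739]
ee_rot: [3.057, -0.722, -0.0]
ft_force: [-0.3, -0.5, -1.1]
finger_gap: 0.0088
gripper_force: 58.9
```

Emit:
drive_tool([
  {"travel":[0,0,0.0012],"spin":0},
  {"travel":[0,0,0.0025],"spin":0},
  {"travel":[0,0,0.0037],"spin":0},
  {"travel":[0,0,0.0037],"spin":0},
  {"travel":[0,0,0.0037],"spin":0},
])

```text
time_s: 8.3
position: [0.4763, 0.1237, 0.0728]
ee_rot: [-3.057, 0.722, -0.0]
ft_force: [-1.7, 0.1, 2.9]
finger_gap: 0.0089
gripper_force: 59.2
```

Emit:
drive_tool([
  {"travel":[0,0,0.0012],"spin":0},
  {"travel":[0,0,0.0025],"spin":0},
  {"travel":[0,0,0.0037],"spin":0},
  {"travel":[0,0,0.0037],"spin":0},
  {"travel":[0,0,0.0037],"spin":0},
])

```text
time_s: 8.72
position: [0.4763, 0.1237, 0.0713]
ee_rot: [-3.057, 0.722, -0.0]
ft_force: [-2.9, -0.0, 5.2]
finger_gap: 0.0088
gripper_force: 59.7
```

Emit:
drive_tool([
  {"travel":[0,0,0.0012],"spin":0},
  {"travel":[0,0,0.0025],"spin":0},
  {"travel":[0,0,0.003],"spin":0},
  {"travel":[0,0,0.003],"spin":0},
  {"travel":[0,0,0.003],"spin":0},
  {"travel":[0,0,0.003],"spin":0},
])

```text
time_s: 9.22
position: [0.4763, 0.1237, 0.0704]
ee_rot: [-3.057, 0.722, -0.0]
ft_force: [-3.4, 1.0, 6.9]
finger_gap: 0.0092
gripper_force: 60.0
```

```bash
python3 - <<'E'
from h import *
st=read_state();print({k:np.round(st[k],4) for k in("time_s","position","ee_rot","ft_force","wrist_torque")})
a=capture("wrist");c=a[0:270,180:460];cv2.imwrite("pics/w5.png",cv2.resize(c,None,fx=2.2,fy=2.2,interpolation=2))
E
```

```text
{'time_s': np.float64(9.2167), 'position': array([0.4763, 0.1237, 0.0704]), 'ee_rot': array([-3.0574e+00,  7.2200e-01, -1.0000e-04]), 'ft_force': array([-3.437 ,  1.047 ,  6.9024]), 'wrist_torque': array([-0.0978,  0.4599, -0.0413])}
```

View pics/w5.png

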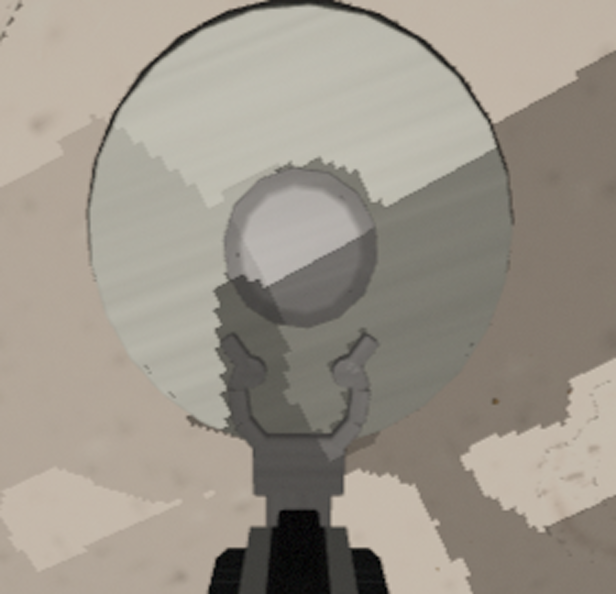

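The head is centred at u=301 and the clip at u=300, so they are aligned. Next I press a touch more and push.

Emit:
drive_tool([
  {"travel":[0,0,0.0015],"spin":0},
  {"travel":[0.0025,0,0.0015],"spin":0},
  {"travel":[0.005,0,0.0015],"spin":0},
  {"travel":[0.0075,0,0.0015],"spin":0},
  {"travel":[0.01,0,0.0015],"spin":0},
  {"travel":[0.0125,0,0.0015],"spin":0},
  {"travel":[0.015,0,0.0015],"spin":0},
  {"travel":[0.0175,0,0.0015],"spin":0},
  {"travel":[0.02,0,0.0015],"spin":0},
])

```text
time_s: 10.02
position: [0.4829, 0.1208, 0.0698]
ee_rot: [-3.057, 0.722, 0.002]
ft_force: [-5.8, 2.3, 9.4]
finger_gap: 0.0091
gripper_force: 60.4
```

Emit:
drive_tool([
  {"travel":[0.002,0,0],"spin":0},
  {"travel":[0.004,0,0],"spin":0},
  {"travel":[0.006,0,0],"spin":0},
  {"travel":[0.008,0,0],"spin":0},
  {"travel":[0.01,0,0],"spin":0},
  {"travel":[0.012,0,0],"spin":0},
  {"travel":[0.0125,0,0],"spin":0},
])

```text
time_s: 10.6
position: [0.4874, 0.1185, 0.0698]
ee_rot: [-3.057, 0.722, 0.002]
ft_force: [-6.6, 2.9, 9.9]
finger_gap: 0.009
gripper_force: 60.4
```

Emit:
drive_tool([
  {"travel":[0.002,0,0],"spin":0},
  {"travel":[0.004,0,0],"spin":0},
  {"travel":[0.006,0,0],"spin":0},
  {"travel":[0.008,0,0],"spin":0},
  {"travel":[0.01,0,0],"spin":0},
  {"travel":[0.0125,0,0],"spin":0},
])

```text
time_s: 11.1
position: [0.4918, 0.1164, 0.0698]
ee_rot: [-3.057, 0.722, 0.003]
ft_force: [-5.5, 2.6, 10.4]
finger_gap: 0.0091
gripper_force: 60.4
```

Emit:
drive_tool([
  {"travel":[0.002,0,0],"spin":0},
  {"travel":[0.004,0,0],"spin":0},
  {"travel":[0.006,0,0],"spin":0},
  {"travel":[0.0075,0,0],"spin":0},
])

```text
time_s: 11.43
position: [0.4945, 0.115, 0.0698]
ee_rot: [-3.057, 0.722, 0.003]
ft_force: [-6.2, 2.9, 10.0]
finger_gap: 0.009
gripper_force: 60.4
```

Emit:
drive_tool([
  {"travel":[0.002,0,0],"spin":0},
  {"travel":[0.004,0,0],"spin":0},
  {"travel":[0.006,0,0],"spin":0},
  {"travel":[0.0075,0,0],"spin":0},
])

```text
time_s: 11.77
position: [0.4958, 0.1141, 0.0694]
ee_rot: [-3.057, 0.722, 0.008]
ft_force: [-10.5, 4.3, 12.3]
finger_gap: 0.0088
gripper_force: 60.7
```

Emit:
drive_tool([
  {"travel":[0.002,0,0],"spin":0},
  {"travel":[0.004,0,0],"spin":0},
  {"travel":[0.005,0,0],"spin":0},
])

```text
time_s: 12.02
position: [0.4964, 0.1136, 0.0692]
ee_rot: [-3.057, 0.722, 0.013]
ft_force: [-14.8, 6.1, 15.5]
finger_gap: 0.0095
gripper_force: 61.2
```

Emit:
drive_tool([
  {"travel":[0,0,-0.0015],"spin":0},
  {"travel":[0,0,-0.003],"spin":0},
  {"travel":[0,0,-0.003],"spin":0},
])

```text
time_s: 12.27
position: [0.4965, 0.1134, 0.0699]
ee_rot: [-3.057, 0.722, 0.011]
ft_force: [-11.6, 5.4, 10.6]
finger_gap: 0.0095
gripper_force: 60.4
```

Emit:
drive_tool([
  {"travel":[0.002,0,0],"spin":0},
  {"travel":[0.004,0,0],"spin":0},
  {"travel":[0.004,0,0],"spin":0},
])

```text
time_s: 12.52
position: [0.4974, 0.1129, 0.0696]
ee_rot: [-3.057, 0.722, 0.013]
ft_force: [-11.5, 5.0, 9.9]
finger_gap: 0.009
gripper_force: 60.5
```

Emit:
drive_tool([
  {"travel":[0.002,0,0],"spin":0},
  {"travel":[0.004,0,0],"spin":0},
  {"travel":[0.005,0,0],"spin":0},
])

```text
time_s: 12.77
position: [0.4992, 0.112, 0.0697]
ee_rot: [-3.057, 0.722, 0.014]
ft_force: [-12.9, 5.8, 11.7]
finger_gap: 0.0092
gripper_force: 60.6
```

Emit:
drive_tool([
  {"travel":[0.002,0,0],"spin":0},
  {"travel":[0.004,0,0],"spin":0},
  {"travel":[0.004,0,0],"spin":0},
])

```text
time_s: 13.02
position: [0.5014, 0.1109, 0.0699]
ee_rot: [-3.057, 0.722, 0.01]
ft_force: [-9.4, 3.7, 8.8]
finger_gap: 0.0089
gripper_force: 60.4
```

Emit:
drive_tool([
  {"travel":[0.002,0,0],"spin":0},
  {"travel":[0.004,0,0],"spin":0},
  {"travel":[0.005,0,0],"spin":0},
])

```text
time_s: 13.27
position: [0.5042, 0.1096, 0.0703]
ee_rot: [-3.057, 0.722, 0.007]
ft_force: [-7.2, 2.5, 10.2]
finger_gap: 0.009
gripper_force: 60.4
```

Emit:
drive_tool([
  {"travel":[0.002,0,0],"spin":0},
  {"travel":[0.003,0,0],"spin":0},
  {"travel":[0.003,0,0],"spin":0},
])

```text
time_s: 13.52
position: [0.5062, 0.1086, 0.0706]
ee_rot: [-3.057, 0.722, 0.003]
ft_force: [-4.8, 1.6, 7.8]
finger_gap: 0.0091
gripper_force: 60.2
```

Emit:
drive_tool([
  {"travel":[0.0015,0,0],"spin":0},
  {"travel":[0.003,0,0],"spin":0},
  {"travel":[0.003,0,0],"spin":0},
])

```text
time_s: 13.77
position: [0.5068, 0.1084, 0.0706]
ee_rot: [-3.057, 0.722, 0.005]
ft_force: [-7.9, 1.9, 9.4]
finger_gap: 0.0093
gripper_force: 60.3
```

Emit:
drive_tool([
  {"travel":[0.0015,0,0],"spin":0},
  {"travel":[0.003,0,0],"spin":0},
  {"travel":[0.003,0,0],"spin":0},
])

```text
time_s: 14.02
position: [0.5069, 0.1084, 0.0705]
ee_rot: [-3.057, 0.722, 0.009]
ft_force: [-11.2, 3.5, 12.2]
finger_gap: 0.009
gripper_force: 60.7
```

The clip has stopped advancing while the force rises, so it is home. I'll relax the load and then open.

Emit:
drive_tool([
  {"travel":[-0.002,0,-0.001],"spin":0},
  {"travel":[-0.004,0,-0.0025],"spin":0},
  {"travel":[-0.004,0,-0.0025],"spin":0},
])

```text
time_s: 14.27
position: [0.5068, 0.1084, 0.0714]
ee_rot: [-3.057, 0.722, 0.003]
ft_force: [-4.5, 1.8, 6.8]
finger_gap: 0.0092
gripper_force: 59.8
```

Emit:
drive_tool([
  {"travel":[0,0,0],"spin":0},
  {"travel":[0,0,0],"spin":0},
  {"travel":[0,0,0],"spin":0},
  {"travel":[0,0,0],"spin":0},
  {"travel":[0,0,0],"spin":0},
  {"travel":[0,0,0],"spin":0},
], jaw=0.5)

```text
time_s: 14.77
position: [0.5077, 0.1078, 0.0713]
ee_rot: [3.057, -0.722, 0.0]
ft_force: [-0.5, -0.9, 0.4]
finger_gap: 0.0421
gripper_force: 0.0
```

Emit:
drive_tool([
  {"travel":[0,0,-0.05],"spin":0},
  {"travel":[0,0,-0.15],"spin":0},
  {"travel":[-0.05,0,-0.2],"spin":0},
  {"travel":[-0.05,0,-0.2],"spin":0},
  {"travel":[-0.05,0,-0.2],"spin":0},
  {"travel":[-0.05,0,-0.2],"spin":0},
])

```text
time_s: 15.27
position: [0.4895, 0.1167, 0.1507]
ee_rot: [3.057, -0.722, -0.001]
ft_force: [-0.3, 0.6, -0.1]
finger_gap: 0.0426
gripper_force: 0.0
```

```bash
python3 - <<'E'
from h import *
st=read_state();print({k:np.round(st[k],4) for k in("time_s","position","ee_rot","ft_force","finger_gap")})
a=capture("wrist");c=a[0:270,180:460];cv2.imwrite("pics/w6.png",cv2.resize(c,None,fx=2.2,fy=2.2,interpolation=2))
E
```

```text
{'time_s': np.float64(15.2667), 'position': array([0.4895, 0.1167, 0.1507]), 'ee_rot': array([ 3.0572e+00, -7.2180e-01, -1.1000e-03]), 'ft_force': array([-0.259 ,  0.6119, -0.1283]), 'finger_gap': np.float64(0.0426)}
```

View pics/w6.png

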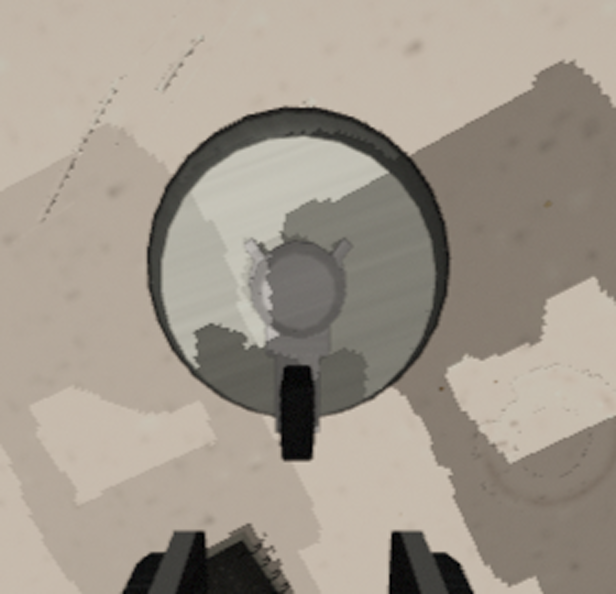

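The picture shows both lips past the head at (252,243) and (347,243), about 15 mm ahead of the axis. The clip is home and released.

```bash
python3 -c "
from rig import *
print(hand_in())"
```

```text
the job is handed in; nothing more can be done
None
```

The spring clip is pushed fully home on the spindle's neck under its head and released. The highest measured wrist force was about 22 N, the bowl, cup and pad were not touched, and I handed the job in at about 15 s; no verdict came back.

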